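# Unpin the rocker hopper and tip its blanks into the tray

### The job

Draw the T-handled lock pin straight up out of its sleeve on the hopper stand and set it down on the black rubber mat. Then pull the bin's black grip bar towards the front, steadily and without slamming, until the bin reaches its stop and all three hexagonal blanks have tipped out into the tray in front of it. Leave the bin tipped at its stop and do not disturb the other things on the bench.

Things in the scene. Friction and masses are not known exactly. Their poses are not given: they have to be found in the camera images.
- stand: grey steel hopper stand, fixed. Origin on the bench below the middle of the bin's pivot axis; -x points to its front (tray side, roughly to the robot), y along the pivot axis, z up. Two cheeks at y = +/-76 mm (8 thick), 130 mm high at the pivot; reaches from x = -20 to +155 mm. Sleeve block on its -y side, the bin's grip bar on its +y side. Bin rim, upright, 175 mm above the bench
- pivot (a point): middle of the bin's pivot axis (along the stand's y), 110 mm above the stand's origin. Bin upright: 128 mm wide along y, x from -42 to +139 mm; a steel lug on it reaches to y = -130 mm, 145 to 165 mm above the bench, face 13 mm behind (+x) the sleeve's axis
- bin (a joint): tilt of the dark sheet-steel bin about the pivot axis, rad: 0 upright at rest, grows as it tips to the front (stand's -x), 1.6 at its stop. Takes 5 to 12 N at the grip bar, up to 20 N if pinched tightly; falls back when let go early, stays when left at its stop. With the pin in the sleeve, the bin's lug strikes the pin's shank and blocks it at about 0.15
- grip (a point): grasp point on the axis of the grip bar: black round grip, diameter 20 mm, sticking out sideways along the stand's y from y = 90 to 180 mm; this point at y = 135. Upright it is 75 mm behind (+x) and 105 mm above the pivot (215 above the bench); it moves on an arc of radius 129 mm about the pivot axis and ends 107 mm in front of it, 72 mm above it. Free all round; may turn in the fingers
- pin: steel lock pin, upright in the sleeve at the start. Origin: middle of its foot, z up the shank to the handle. Shank diameter 18 mm; a collar (diameter 28) 55 to 60 mm above the foot rests on the sleeve; dark T-handle 70 mm long (pin's x), 22 wide (y), 20 high, from 100 to 120 mm above the foot. About 0.2 kg. Can stand on its foot or lie
- pin_mid (a point): point on the pin's axis 60 mm above its foot
- sleeve (a point): middle of the mouth of the sleeve (40 x 40 mm steel block, vertical hole 19.5 mm wide right through it, 60 mm long), on top of the block, 130 mm above the bench. The pin's foot is 55 mm below it at the start, so the pin must rise 55 mm to be out
- tray: grey plastic tray, open-topped, 200 (x) x 240 (y) x 45 mm high, walls 4 mm, loose on the bench in front of and below the bin, already in the right place. Origin: centre of its underside
- blank0_mid (a point): middle of a hexagonal aluminium blank, 24 mm across flats, 90 mm long, lying across the bin's floor (along the stand's y) at the start; the one nearest the front
- blank1_mid (a point): middle of the second blank, same shape, in the middle of the bin floor
- blank2_mid (a point): middle of the third blank, same shape, at the back of the bin floor
- blank0: the first blank; origin at the middle of one flat, long axis y
- blank1: the second blank, same shape
- blank2: the third blank, same shape
- mat: flat black rubber mat, 200 x 200 x 4 mm, fixed on the bench to the right (-y) of the stand, empty; origin: centre of its underside
- wheel: bystander: amber grinding wheel, diameter 180 mm, 22 mm high, lying; origin: centre of its underside
- wrench: bystander: steel wrench 200 mm long, lying along its x
- hammer: bystander: hammer 280 mm long, lying along its x
- oil: bystander: white plastic bottle, diameter 72 mm, 190 mm high; origin: centre of its underside
- bearing: bystander: steel ball bearing, outer diameter 72 mm, 22 mm high; origin: centre of its underside
- can: bystander: blue can, diameter 66 mm, 120 mm high; origin: centre of its underside
- slug: bystander: dark steel round slug, diameter 60 mm, 30 mm high; origin: centre of its underside
Mind the look-alikes: they are no part of the job. Leave any blue or yellow look-alike of the blank0 alone.

How it is judged:
On the way, in this order (a step that is already met when the one before it is completed fails the run):
1. the lock pin is right out of its sleeve (z of pin in the frame of sleeve above 0.003 m), for 0.1 s.
2. the pin is set down on the mat, standing or lying (horizontal distance between pin_mid and mat below 0.11 m and height (world z) of pin_mid below 0.085 m and linear speed of pin below 0.05 m/s), for 0.2 s.
3. the bin is pulled forward to its stop (value of joint bin above 1.5 rad), for 0.3 s.
At the end, for the whole second after the job is handed in: The bin rests at its stop (tilt over 1.5 of 1.6 rad), all three blanks lie at rest in the tray (their middles inside its outline and below 60 mm), and the pin lies or stands at rest on the mat (its middle within 110 mm of the mat's centre and under 85 mm high) (all of step 2 and value of joint bin above 1.5 rad and velocity of joint bin below 0.1 rad/s and x of blank0_mid in the frame of tray between -0.1 and 0.1 m and y of blank0_mid in the frame of tray between -0.12 and 0.12 m and height (world z) of each of blank0_mid, blank1_mid, blank2_mid below 0.06 m and linear speed of each of blank0, blank1, blank2 below 0.05 m/s and x of blank1_mid in the frame of tray between -0.1 and 0.1 m and y of blank1_mid in the frame of tray between -0.12 and 0.12 m and x of blank2_mid in the frame of tray between -0.1 and 0.1 m and y of blank2_mid in the frame of tray between -0.12 and 0.12 m); the robot touches nothing.
It fails at once if the bin is slammed forward (faster than 4 rad/s) (velocity of joint bin above 4 rad/s).
It fails at once if a bystander is disturbed (moved more than 40 mm) (distance of any of wheel, wrench, hammer, oil, bearing, can, slug from where it was at the start of the episode above 0.04 m).
It also fails if it takes over 58 s, if anything falls off the work surface, if the arm or the gripper's body presses on something with over 40 N, if the wrist force passes 120 N, or if a joint passes its speed limit or range.

### The arm

A 6-joint arm with a two-finger parallel gripper is mounted at the origin on the work surface. World frame = base frame: x ahead of the robot, y to its left, z up, the work surface at z = 0. Lengths are in m, angles in rad, forces in N, time in s.
With the tool pointing down it reaches from about 0.375 to 0.9 m from the base axis. Payload 3.1 kg.
Tool frame: the origin (TCP) lies at the very end of the fingers, on their centre line; the grasp point (between the pads) lies 19 mm behind it; z points along the fingers, y is the line along which they close (so a half turn about z gives the same grasp; the last joint's range is limited). The gripper opens to 85 mm and grips with 20 to 120 N. Pads are 22 mm wide; open, the fingers measure 114 mm over their backs; the gripper's body (76 mm by 85 mm) begins 54 mm behind the grasp point. The pads swing forward as they close: fully open they stand 13 mm farther back than shut.
Start: joints at [0.942, 0.527, 1.433, -0, 1.181, -0.178], TCP at [0.272, 0.563, 0.231] pointing down, gripper open.
Joint ranges: [-3.08, 3.08], [-0.75, 2.2], [0.22, 2.44], [-1.43, 4.57], [0, 2.65], [-2.85, 2.85]. Speed limits (rad/s): [2.79, 2.79, 3.14, 3.14, 3.14, 3.14].

### API

Orientations are given as a unit quaternion [x, y, z, w].
In Python, from station import manip gives the robot as it stands.
- The arm moves only by the shell command python3 -m handwheel 'ROWS' [FORCE]. ROWS is JSON, a list of rows, each a list of 7 numbers: the shift along the world's x, y, z in mm, then the turn, a rotation vector about the world's x, y, z in degrees, then the opening, from 0 (shut) to 1 (fully open). A call has exactly 10 rows; each row shifts and turns the commanded pose from where the row before left it; what a row does not reach is not made up. A row lasts 1/8 s, in which the tool goes at most 62.5 mm and 10.7 degrees, less where a joint would pass 70% of its speed; a pose out of reach is approached as far as the arm can. A call is refused whole if a number of a shift passes 62.5 or a number of a turn 10.7, either way. A call with a gripper value outside its range is refused whole. The fingers move at their own pace and stop on an object; FORCE is the grip in N (left out, the last holds). Time passes only in rows, so rows that do not move let the fingers close, or fill a call up. It gives the time, the measured TCP pose, the force, the opening and the grip force at its end, in the units of the state.
- manip.sense(): the state, without advancing time (a new reading comes with each control period).
- manip.snapshot(name): name is "side" or "top"; returns the picture (480x640x3 uint8, red, green, blue); there is no depth.
- manip.get_calibration(name): a dict with "K" (3x3 intrinsics, pixels), "rvec" (rotation vector, rad) and "tvec" (3), from world to camera coordinates, as OpenCV has them. Camera axes: x right, y down, z forward; pixel columns grow to the right and rows downward; lengths in m; the calibration is good to about 2 mm. A picture is of the moment at which its call begins. get_calibration takes no time and is no camera call.
- manip.sign_off(): hands the job in; it is judged then, once.
The state is a dict: "t": time; "q": joint angles; "qd": joint speeds; "tau": joint torques, N m; "tcp_pos": TCP position; "tool_rot": TCP orientation; "force": force on the tool from outside, world axes, zero at the start; "ft_torque": the same for the moment, N m; "finger_gap": opening from 0.0 (shut) to 1.0 (fully open); "gripper_force": force on a finger pad.
Only numpy, scipy, OpenCV 4.12 (cv2) and the standard library are available. Lean on these libraries where they do the work, as an engineer would, in place of code of your own. Each camera call takes 0.05 s, during which the arm holds its last target. There are 200 camera calls.

## Working session

There is one attempt and no reset: what is moved stays moved. The work goes in short steps, Python scripts to look and compute and a shell command to move; the robot and the scene stay as the last step left them, time stands still between calls to the robot, and variables do not carry over. Pictures are saved under pics/ and viewed, at most 10 in all, crops included, and the job is handed in when it is done.

```bash
mkdir -p pics
cat > h.py <<'E'
import numpy as np, cv2
from station import manip
def snap(n,f):
    im=manip.snapshot(n); cv2.imwrite('pics/'+f,im[:,:,::-1]); return im
def cam(n):
    c=manip.get_calibration(n); return np.array(c['K'],float),cv2.Rodrigues(np.array(c['rvec'],float))[0],np.array(c['tvec'],float).ravel()
def ray(n,u,v):
    K,R,t=cam(n); d=R.T@np.linalg.solve(K,[u,v,1.]); return -R.T@t,d
def plane(n,u,v,z):
    o,d=ray(n,u,v); return o+d*(z-o[2])/d[2]
def proj(n,p):
    K,R,t=cam(n); q=K@(R@np.array(p,float)+t); return q[:2]/q[2]
def tri(a,b):
    (o1,d1),(o2,d2)=ray('top',*a),ray('side',*b)
    s=np.linalg.lstsq(np.c_[d1,-d2],o2-o1,rcond=None)[0]
    p,q=o1+s[0]*d1,o2+s[1]*d2; return (p+q)/2,np.linalg.norm(p-q)
E
python3 - <<'E'
from h import *
snap('top','t0.png'); snap('side','s0.png'); print(manip.sense())
for n in('top','side'): print(n,ray(n,320,240))
E
```

```text
{'t': 0.1, 'q': array([ 9.41477308e-01,  5.28383869e-01,  1.43378395e+00,  8.27472505e-07,
        1.18145134e+00, -1.78520124e-01]), 'qd': array([-0.00023443, -0.0014978 , -0.00381663,  0.00054653, -0.00098599,
       -0.0009257 ]), 'tau': array([-1.36768322e-04, -4.43307889e+01, -1.78585625e+01, -2.65291028e-04,
        3.94589573e-03, -2.62540692e-05]), 'tcp_pos': array([0.27189083, 0.56202462, 0.23042184]), 'tool_rot': array([ 2.23495762e-01,  9.74704375e-01, -9.31565530e-04, -3.98586881e-04]), 'force': array([0.84328151, 0.28574529, 0.05492998]), 'ft_torque': array([0.01503002, 0.05254248, 0.01190683]), 'gripper_force': 0.0, 'finger_gap': 0.9984953991882226}
top (array([0.429298  , 0.02391299, 1.51656184]), array([ 0.08005097,  0.02471787, -0.99651118]))
side (array([0.34078432, 0.67752678, 0.95224262]), array([ 0.17832998, -0.61465   , -0.76851429]))
```

View pics/t0.png

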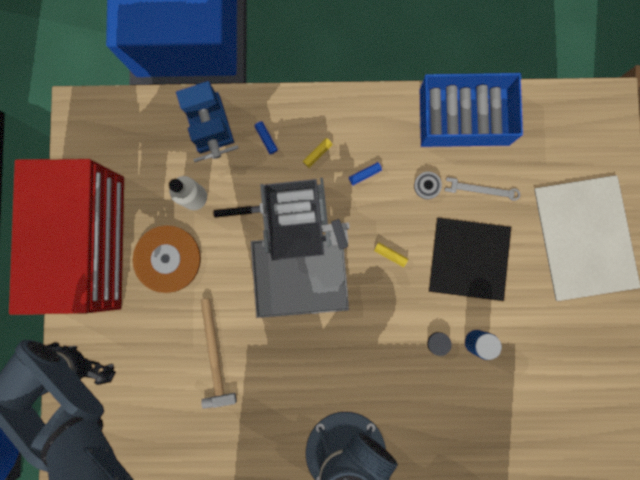

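View pics/s0.png

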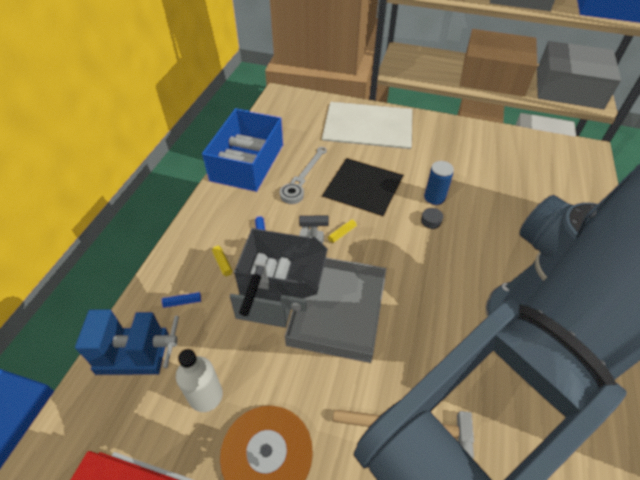

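The top view shows the stand near (300,220), the T-handle near (341,235), the grip bar at (214–258,211), the mat at (471,259) and the tray at (300,278). In the side view the handle is at (313,220) and the grip bar at (250,295). The T-handle candidates are the dark T at top (341,235), right by the sleeve block on the stand's -y side, and the clamp handle at (215,153). The first fits the description, so I'll enlarge it to confirm.

Run:
```python
from h import *
a=cv2.imread('pics/t0.png')[165:285,205:365]; b=cv2.imread('pics/s0.png')[195:345,225:385]
c=np.vstack([cv2.resize(a,(640,480),interpolation=cv2.INTER_CUBIC)]); d=cv2.resize(b,(640,600),interpolation=cv2.INTER_CUBIC)
o=np.zeros((600,800,3),np.uint8); o[:300,:400]=cv2.resize(c,(400,300)); 
cv2.imwrite('pics/c0.png',np.hstack([cv2.resize(a,(400,300),interpolation=cv2.INTER_CUBIC),cv2.resize(b[:120],(400,300),interpolation=cv2.INTER_CUBIC)]))
t=cv2.imread('pics/t0.png')
m=((t.max(2)<45)).astype(np.uint8)
n,l,s,ce=cv2.connectedComponentsWithStats(m)
for i in range(1,n):
    if s[i,4]>60: print(s[i],ce[i])
print('mat',plane('top',471,259,.004))
print('tray corners',[plane('top',u,v,.045).round(3) for u,v in((257,316),(347,309))])
print('bar ends',plane('top',214,212,.215),plane('top',258,210,.215))
for p in [((341,235),(313,220)),((233,211),(250,295))]: print(tri(*p))
```

```text
[242   0   5  82 251] [244.23904382  39.42231076]
[  0 111   5 109 316] [  1.23734177 151.80379747]
[170 180  13  12 119] [175.78991597 185.37815126]
[265 186  11  70 249] [269.81124498 214.6746988 ]
[214 207  37  10 219] [232.64383562 211.35159817]
[ 430  219   80   81 5269] [469.82767128 258.94704878]
[  26  340   76   40 1036] [ 62.51158301 357.16023166]
[ 99 366  16  17 161] [106.73913043 373.80745342]
[  7 387  37  59 502] [ 27.06772908 418.30876494]
[ 85 415  47  65 745] [106.90201342 455.7409396 ]
[ 51 417  33  23 170] [ 67.75294118 424.66470588]
[358 432  38  32 312] [376.07051282 446.89102564]
[318 447   8  19  80] [321.7125 455.375 ]
[  6 453  16  27 188] [ 15.28723404 469.54255319]
mat [ 0.49630156 -0.3374077   0.004     ]
tray corners [array([0.353, 0.224, 0.045]), array([ 0.369, -0.007,  0.045])]
bar ends [0.6013271  0.30080981 0.215     ] [0.60482358 0.1988263  0.215     ]
(array([0.55010419, 0.00801289, 0.18187312]), np.float64(0.004692526210255819))
(array([0.60341114, 0.25746462, 0.21028029]), np.float64(0.0007748394762418814))
```

View pics/c0.png

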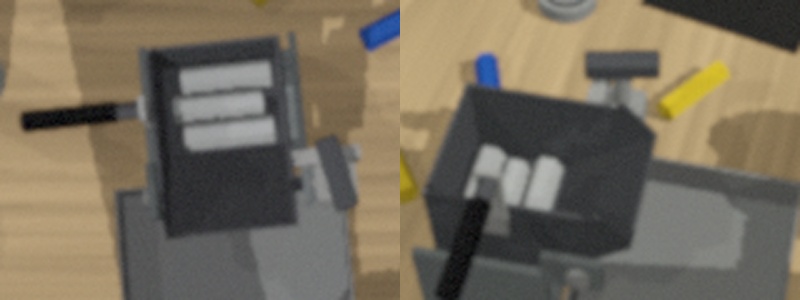

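The crop confirms the dark T-handle above the sleeve block, with its centre at crop (337,173), which is top px (340,234). The blanks are in the bin, and the black bar is on the left at crop (22–115,115). Next I compute the offsets.

Run:
```python
from h import *
f=lambda u,v:(205+u/2.5-.3,165+v/2.5-.3)
c=plane('top',*f(337,173),.195); print('handle',c)
a,b=plane('top',*f(329,140),.195),plane('top',*f(344,206),.195); d=a-b
print('len',np.linalg.norm(d),'yaw',np.degrees(np.arctan2(d[1],d[0])))
print('tri',tri(f(337,173),(313,219.8)), 'side proj of c',proj('side',c))
print(c-manip.sense()['tcp_pos'])
```

```text
handle [0.54924526 0.01114327 0.195     ]
len 0.06329849169404125 yaw 12.112351283694792
tri (array([0.5507775, 0.011207 , 0.1859737]), np.float64(0.0014521547217729465)) side proj of c [313.94520314 217.31114468]
[ 0.27735443 -0.55088135 -0.03542184]
```

```bash
python3 -m handwheel '[[0,0,40,0,0,0,1],[0,-20,50,0,0,0,1],[30,-60,10,0,0,5,0.5],[30,-60,0,0,0,6,0.5],[30,-60,0,0,0,6,0.5],[30,-60,0,0,0,6,0.5],[30,-60,0,0,0,6,0.5],[30,-60,0,0,0,6,0.5],[30,-60,0,0,0,4,0.5],[30,-50,0,0,0,0,0.5]]' 40
```

```text
t: 1.35
tcp_pos: [0.4978, 0.0998, 0.3303]
tool_rot: [-0.115, 0.993, 0.0, -0.0]
force: [0.6, 1.0, 0.8]
finger_gap: 0.499
gripper_force: 0.0
```

```bash
python3 -m handwheel '[[20,-30,0,0,0,0,0.5],[20,-35,-10,0,0,0,0.5],[12,-24,-30,0,0,0,0.5],[0,0,-40,0,0,0,0.5],[0,0,-30,0,0,0,0.5],[0,0,0,0,0,0,0.5],[0,0,0,0,0,0,0.5],[0,0,0,0,0,0,0.5],[0,0,0,0,0,0,0.5],[0,0,0,0,0,0,0.5]]' 40
python3 - <<'E'
from h import *
s=snap('side','s1.png'); t=snap('top','t1.png')
a=s[150:300,230:390,::-1]; b=t[165:285,265:425,::-1]
cv2.imwrite('pics/c1.png',np.hstack([cv2.resize(a,(400,375),interpolation=3),cv2.resize(np.vstack([b,np.zeros((30,160,3),np.uint8)]),(400,375),interpolation=3)]))
E
```

```text
t: 2.6
tcp_pos: [0.5499, 0.0129, 0.2212]
tool_rot: [-0.115, 0.993, -0.0, 0.001]
force: [0.3, -0.5, -0.7]
finger_gap: 0.499
gripper_force: 0.0
```

View pics/c1.png

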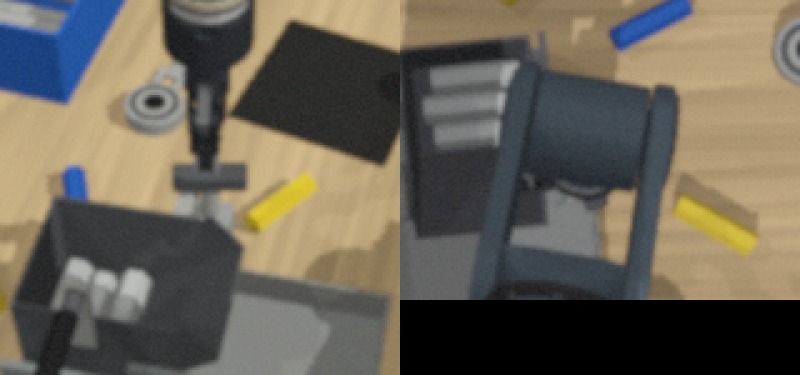

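The fingers at crop (205,165) sit over the middle of the handle at (210,178). I'll descend and grip.

```bash
python3 -m handwheel '[[1,-1,-20,0,0,0,0.5],[0,0,-20,0,0,0,0.5],[0,0,-12,0,0,0,0.5],[0,0,0,0,0,0,0.5],[0,0,0,0,0,0,0.1],[0,0,0,0,0,0,0.1],[0,0,0,0,0,0,0.1],[0,0,0,0,0,0,0.1],[0,0,0,0,0,0,0.1],[0,0,0,0,0,0,0.1]]' 50
```

```text
t: 3.95
tcp_pos: [0.5514, 0.0118, 0.1693]
tool_rot: [-0.115, 0.993, -0.0, 0.001]
force: [0.3, -0.3, 5.6]
finger_gap: 0.25
gripper_force: 50.0
```

```bash
python3 -m handwheel '[[0,0,4,0,0,0,0.1],[0,0,6,0,0,0,0.1],[0,0,8,0,0,0,0.1],[0,0,8,0,0,0,0.1],[0,0,8,0,0,0,0.1],[0,0,8,0,0,0,0.1],[0,0,8,0,0,0,0.1],[0,0,8,0,0,0,0.1],[0,0,8,0,0,0,0.1],[0,0,4,0,0,0,0.1]]'
```

```text
t: 5.2
tcp_pos: [0.5508, 0.0118, 0.2392]
tool_rot: [-0.115, 0.993, -0.0, 0.0]
force: [-0.2, -0.3, -1.7]
finger_gap: 0.247
gripper_force: 49.4
```

```bash
python3 -m handwheel '[[0,-10,20,0,0,0,0.1],[-5,-25,0,0,0,0,0.1],[-6,-40,0,0,0,0,0.1],[-7,-50,0,0,0,0,0.1],[-7,-50,0,0,0,0,0.1],[-7,-50,0,0,0,0,0.1],[-7,-50,0,0,0,0,0.1],[-7,-40,-10,0,0,0,0.1],[-5,-24,-20,0,0,0,0.1],[-4,-10,-20,0,0,0,0.1]]'
python3 -m handwheel '[[0,0,-25,0,0,0,0.1],[0,0,-25,0,0,0,0.1],[0,0,-25,0,0,0,0.1],[0,0,-15,0,0,0,0.1],[0,0,-10,0,0,0,0.1],[0,0,-4,0,0,0,0.1],[0,0,0,0,0,0,0.1],[0,0,0,0,0,0,0.1],[0,0,0,0,0,0,0.1],[0,0,0,0,0,0,0.1]]'
python3 - <<'E'
from h import *
s=snap('side','s2.png'); cv2.imwrite('pics/c2.png',cv2.resize(s[90:270,270:510,::-1],(720,540),interpolation=3))
E
```

```text
t: 6.45
tcp_pos: [0.495, -0.338, 0.2069]
tool_rot: [-0.114, 0.993, 0.001, -0.0]
force: [-0.1, 0.1, -2.8]
finger_gap: 0.249
gripper_force: 49.5
t: 7.7
tcp_pos: [0.4958, -0.3373, 0.1049]
tool_rot: [-0.115, 0.993, -0.0, 0.0]
force: [-0.4, 0.3, -1.9]
finger_gap: 0.246
gripper_force: 49.4
```

View pics/c2.png

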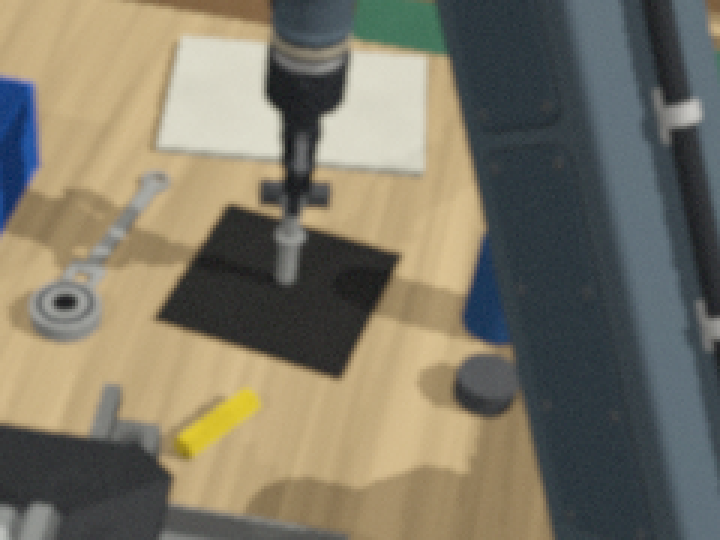

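The pin hangs upright over the mat, with its foot at crop (285,280) near the mat's centre. I'll lower it the last few mm.

```bash
python3 -m handwheel '[[0,0,-2,0,0,0,0.1],[0,0,-2,0,0,0,0.1],[0,0,-1,0,0,0,0.1],[0,0,-1,0,0,0,0.1],[0,0,0,0,0,0,0.1],[0,0,0,0,0,0,0.1],[0,0,0,0,0,0,0.1],[0,0,0,0,0,0,0.1],[0,0,0,0,0,0,0.1],[0,0,0,0,0,0,0.1]]'
```

```text
t: 9.0
tcp_pos: [0.4956, -0.3371, 0.0985]
tool_rot: [-0.115, 0.993, -0.0, -0.0]
force: [-0.4, -0.6, -1.1]
finger_gap: 0.25
gripper_force: 49.5
```

```bash
python3 -m handwheel '[[0,0,-1,0,0,0,0.1],[0,0,-1,0,0,0,0.1],[0,0,0,0,0,0,0.1],[0,0,0,0,0,0,0.1],[0,0,0,0,0,0,0.1],[0,0,0,0,0,0,0.1],[0,0,0,0,0,0,0.1],[0,0,0,0,0,0,0.1],[0,0,0,0,0,0,0.1],[0,0,0,0,0,0,0.1]]'
```

```text
t: 10.25
tcp_pos: [0.4959, -0.3373, 0.0983]
tool_rot: [-0.115, 0.993, -0.0, 0.0]
force: [-0.8, 1.4, 8.2]
finger_gap: 0.248
gripper_force: 50.9
```

```bash
python3 -m handwheel '[[0,0,0,0,0,0,0.27],[0,0,0,0,0,0,0.32],[0,0,0,0,0,0,0.4],[0,0,0,0,0,0,0.5],[0,0,0,0,0,0,0.5],[0,0,5,0,0,0,0.5],[0,0,15,0,0,0,0.5],[0,0,40,0,0,0,0.5],[0,0,60,0,0,0,0.5],[0,0,60,0,0,0,0.5]]'
python3 - <<'E'
from h import *
s=snap('side','s3.png'); t=snap('top','t3.png'); cv2.imwrite('pics/c3.png',np.vstack([cv2.resize(s[90:270,270:510,::-1],(400,300),interpolation=3),cv2.resize(t[165:345,200:440,::-1],(400,300),interpolation=3)]))
E
```

```text
t: 11.5
tcp_pos: [0.4955, -0.337, 0.2793]
tool_rot: [-0.115, 0.993, -0.0, 0.0]
force: [1.0, -0.8, -0.1]
finger_gap: 0.5
gripper_force: 0.0
```

View pics/c3.png

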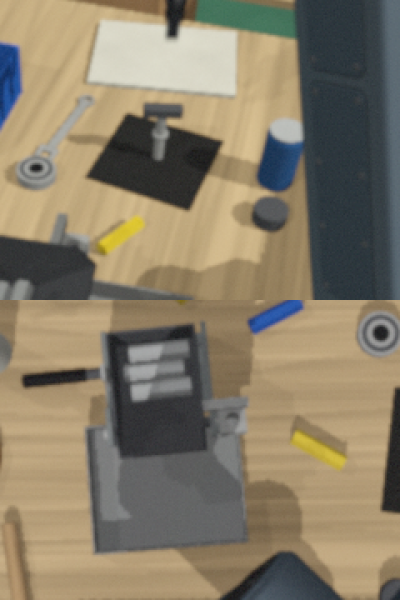

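The pin stands upright on the mat at side crop (158,140), and the bin is still upright with its bar at crop (22–85,378). Now over to the grip bar.

```bash
python3 -m handwheel '[[0,10,50,0,0,-5,0.6],[10,50,40,0,0,-9,0.6],[10,55,10,0,0,-9,0.6],[10,55,0,0,0,-9,0.6],[10,55,0,0,0,-9,0.6],[10,55,0,0,0,-9,0.6],[10,55,0,0,0,-9,0.6],[10,55,0,0,0,-9,0.6],[10,55,0,0,0,-9,0.6],[10,55,0,0,0,-9,0.6]]'
python3 -m handwheel '[[10,50,0,0,0,-9,0.6],[7,35,0,0,0,-3,0.6],[0,9,-30,0,0,0,0.6],[0,0,-45,0,0,0,0.6],[0,0,-25,0,0,0,0.6],[0,0,0,0,0,0,0.6],[0,0,0,0,0,0,0.6],[0,0,0,0,0,0,0.6],[0,0,0,0,0,0,0.6],[0,0,0,0,0,0,0.6]]'
python3 - <<'E'
from h import *
s=snap('side','s4.png'); t=snap('top','t4.png'); cv2.imwrite('pics/c4.png',np.hstack([cv2.resize(s[190:340,165:325,::-1],(400,375),interpolation=3),cv2.resize(t[135:285,165:325,::-1],(400,375),interpolation=3)]))
E
```

```text
t: 12.85
tcp_pos: [0.585, 0.1629, 0.3755]
tool_rot: [0.596, 0.803, 0.0, 0.0]
force: [1.6, -0.1, 1.5]
finger_gap: 0.6
gripper_force: 0.0
t: 14.1
tcp_pos: [0.6025, 0.2551, 0.2758]
tool_rot: [0.675, 0.738, 0.0, 0.0]
force: [-0.2, 0.1, 0.1]
finger_gap: 0.598
gripper_force: 0.0
```

View pics/c4.png

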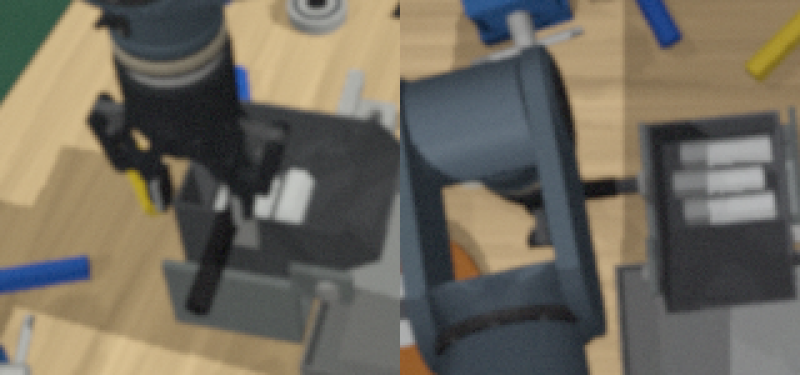

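The fingers straddle the black bar, at side crop (210,250) between the fingertips at (160,200) and (265,180). I'll descend and close gently.

```bash
python3 -m handwheel '[[0,0,-20,0,0,0,0.6],[0,0,-25,0,0,0,0.6],[0,0,-25,0,0,0,0.6],[0,2,-11,0,0,0,0.6],[0,0,0,0,0,0,0.6],[0,0,0,0,0,0,0.15],[0,0,0,0,0,0,0.15],[0,0,0,0,0,0,0.15],[0,0,0,0,0,0,0.15],[0,0,0,0,0,0,0.15]]' 25
python3 - <<'E'
from h import *
r=np.hypot(75,105);a0=np.arctan2(75,105)
P=[np.array([r*np.sin(a0-th),r*np.cos(a0-th)]) for th in np.r_[np.arange(0,1.61,.08)]]
for i in range(1,len(P)):
    d=P[i]-P[i-1]; print(i,(d[0]*.9969).round(1),(d[0]*.0785).round(1),d[1].round(1))
E
```

```text
t: 15.45
tcp_pos: [0.6015, 0.2572, 0.1954]
tool_rot: [0.674, 0.738, -0.0, -0.0]
force: [-4.3, 0.0, 6.3]
finger_gap: 0.225
gripper_force: 25.1
1 -8.6 -0.7 5.7
2 -9.0 -0.7 4.9
3 -9.4 -0.7 4.2
4 -9.7 -0.8 3.4
5 -9.9 -0.8 2.7
6 -10.1 -0.8 1.9
7 -10.2 -0.8 1.0
8 -10.3 -0.8 0.2
9 -10.3 -0.8 -0.6
10 -10.2 -0.8 -1.4
11 -10.0 -0.8 -2.2
12 -9.8 -0.8 -3.0
13 -9.6 -0.8 -3.8
14 -9.2 -0.7 -4.6
15 -8.8 -0.7 -5.3
16 -8.4 -0.7 -6.0
17 -7.9 -0.6 -6.6
18 -7.3 -0.6 -7.3
19 -6.7 -0.5 -7.8
20 -6.1 -0.5 -8.3
```

```bash
python3 -m handwheel '[[-8.6,-0.7,5.7,0,0,0,0.15],[-9,-0.7,4.9,0,0,0,0.15],[-9.4,-0.7,4.2,0,0,0,0.15],[-9.7,-0.8,3.4,0,0,0,0.15],[-9.9,-0.8,2.7,0,0,0,0.15],[-10.1,-0.8,1.9,0,0,0,0.15],[-10.2,-0.8,1,0,0,0,0.15],[-10.3,-0.8,0.2,0,0,0,0.15],[-10.3,-0.8,-0.6,0,0,0,0.15],[-10.2,-0.8,-1.4,0,0,0,0.15]]'
```

```text
t: 16.7
tcp_pos: [0.5117, 0.2488, 0.2205]
tool_rot: [0.674, 0.738, 0.007, 0.007]
force: [6.8, -4.3, 9.1]
finger_gap: 0.227
gripper_force: 27.0
```

```bash
python3 -m handwheel '[[-10,-0.8,-2.2,0,0,0,0.15],[-9.8,-0.8,-3,0,0,0,0.15],[-9.6,-0.8,-3.8,0,0,0,0.15],[-9.2,-0.7,-4.6,0,0,0,0.15],[-8.8,-0.7,-5.3,0,0,0,0.15],[-8.4,-0.7,-6,0,0,0,0.15],[-7.9,-0.6,-6.6,0,0,0,0.15],[-7.3,-0.6,-7.3,0,0,0,0.15],[-6.7,-0.5,-7.8,0,0,0,0.15],[-6,-0.5,-8,0,0,0,0.15]]'
python3 - <<'E'
from h import *
s=snap('side','s5.png'); t=snap('top','t5.png'); cv2.imwrite('pics/c5.png',np.hstack([cv2.resize(s[190:370,200:392,::-1],(400,375),interpolation=3),cv2.resize(t[165:345,180:372,::-1],(400,375),interpolation=3)]))
E
```

```text
t: 17.95
tcp_pos: [0.4231, 0.2414, 0.1625]
tool_rot: [0.674, 0.739, 0.001, 0.003]
force: [2.5, -6.6, 1.8]
finger_gap: 0.228
gripper_force: 29.9
```

View pics/c5.png

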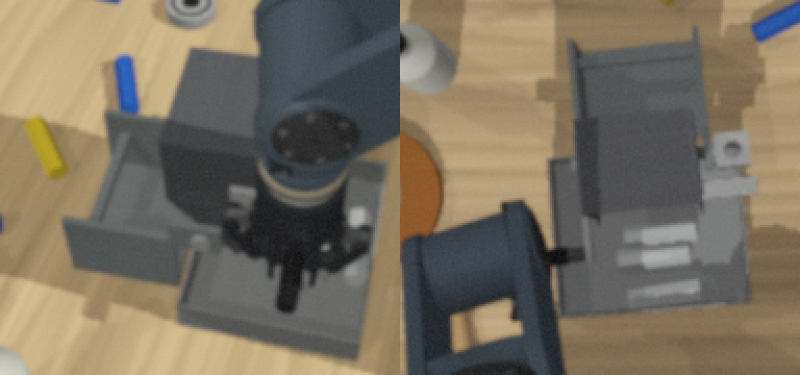

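The bin is about at its stop, and three blanks lie in the tray at top crop (660,233), (655,257) and (663,290). I'll nudge it along the tangent to confirm the stop.

```bash
python3 -m handwheel '[[-2,0,-3,0,0,0,0.15],[-2,0,-3,0,0,0,0.15],[-1,0,-2,0,0,0,0.15],[0,0,0,0,0,0,0.15],[0,0,0,0,0,0,0.15],[0,0,0,0,0,0,0.15],[0,0,0,0,0,0,0.15],[0,0,0,0,0,0,0.15],[0,0,0,0,0,0,0.15],[0,0,0,0,0,0,0.15]]'
```

```text
t: 19.3
tcp_pos: [0.4202, 0.2413, 0.1577]
tool_rot: [0.673, 0.739, 0.003, 0.005]
force: [0.6, -11.1, 24.4]
finger_gap: 0.226
gripper_force: 31.9
```

The force rose to 24 N upward, so it's at the stop. I'll ease off, release and retreat upward.

```bash
python3 -m handwheel '[[0,0,1,0,0,0,0.15],[0,0,1,0,0,0,0.15],[0,0,0,0,0,0,0.3],[0,0,0,0,0,0,0.45],[0,0,0,0,0,0,0.6],[0,0,0,0,0,0,0.6],[0,0,10,0,0,0,0.6],[0,0,30,0,0,0,0.6],[0,0,50,0,0,0,0.6],[0,0,50,0,0,0,0.6]]'
python3 -m handwheel '[[-10,30,20,0,0,0,0.6],[-10,50,0,0,0,0,0.6],[-10,50,0,0,0,0,0.6],[-10,50,0,0,0,0,0.6],[0,20,0,0,0,0,0.6],[0,0,0,0,0,0,0.6],[0,0,0,0,0,0,0.6],[0,0,0,0,0,0,0.6],[0,0,0,0,0,0,0.6],[0,0,0,0,0,0,0.6]]'
python3 - <<'E'
from h import *
s=snap('side','s6.png'); t=snap('top','t6.png'); cv2.imwrite('pics/c6.png',np.hstack([cv2.resize(s[:,:,::-1],(400,300),interpolation=3),cv2.resize(t[165:345,180:420,::-1],(400,300),interpolation=3)]))
c=lambda u,v:(180+(u-400)*.6,165+v*.6)
cv2.imwrite('pics/t6z.png',t[:,:,::-1])
E
```

```text
t: 20.55
tcp_pos: [0.4155, 0.2426, 0.2973]
tool_rot: [0.674, 0.738, -0.0, -0.0]
force: [1.6, 1.5, 0.0]
finger_gap: 0.605
gripper_force: 0.0
t: 21.8
tcp_pos: [0.3761, 0.4421, 0.3156]
tool_rot: [0.675, 0.738, 0.0, 0.0]
force: [-0.2, -0.5, -0.2]
finger_gap: 0.599
gripper_force: 0.0
```

View pics/c6.png

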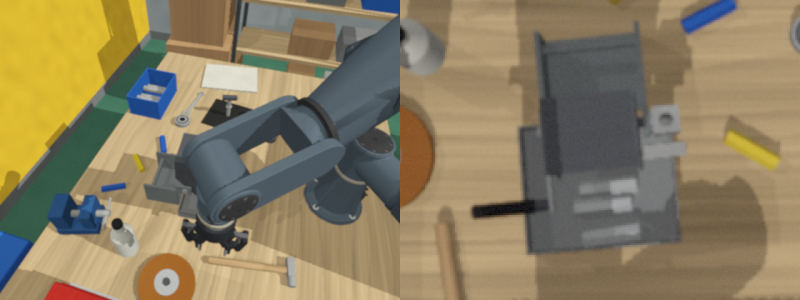

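The bin stays tipped, with its bar at the front at crop (510,208). All three blanks lie in the tray at (608,187), (603,206) and (610,231), and the pin still stands on the mat at (228,103). The robot is clear, so I'm handing in.

```bash
python3 -c "
from station import manip; print(manip.sign_off())"
```

```text
the job is handed in; nothing more can be done
None
```

The job is handed in at about 22 s (no verdict was returned): the last pictures show the pin standing on the mat, the bin tipped at its stop and all three blanks in the tray, with the robot clear.

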